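# Press the control unit's cover home and scan its label

## Robot

A 6-joint arm with a two-finger parallel gripper is mounted at the origin on the work surface. World frame = base frame: x ahead of the robot, y to its left, z up, the work surface at z = 0. Lengths are in mm, angles in degrees, forces in N, time in s.
With the tool pointing down it reaches from about 350 to 850 mm from the base axis. Payload 8.1 kg.
Tool frame: the origin (TCP) lies midway between the tips of the shut fingers; the grasp point (between the pads) lies 19 mm behind it (r.pinch_z is the distance from the TCP to the grasp point, in mm); z points along the fingers, y is the line along which they close (so a half turn about z gives the same grasp; the last joint's range is limited). The gripper opens to 85 mm and grips with 20 to 120 N. Pads are 22 mm wide; open, the fingers measure 114 mm over their backs; the gripper's body (76 mm by 85 mm) begins 54 mm behind the grasp point. The pads swing forward as they close: fully open they stand 13 mm farther back than shut.
Start: joints at [-76.169, 7.471, 85.268, -0, 87.261, -4.893], TCP at [192.629, -568.242, 231.292] pointing down, gripper open.
Joint ranges: [-169.43, 169.43], [-51.17, 129.36], [1.28, 143.12], [-76.62, 256.62], [0, 156.53], [-152.29, 152.29]. Speed limits (degrees/s): [136.94, 136.94, 159.86, 180, 180, 180].

## Interface

Orientations are given as [roll, pitch, yaw] about the fixed x, y, z axes, in that order (R = Rz(yaw) Ry(pitch) Rx(roll)).
In Python, from bench import r gives the robot as it stands.
- The arm moves only by the shell command python3 -m jog 'ROWS' [OPENING] [FORCE]. ROWS is JSON, one flat list of numbers, 6 for each row, row after row: the shift along the tool's x, y, z in m, then the turn, a rotation vector about the tool's x, y, z in rad. A call has 1 to 8 rows; each row is the pose to reach, as a shift and turn from the pose commanded when the call began, along the tool's axes at that moment; what a row does not reach only later rows make up. A row lasts 1/8 s, in which the tool goes at most 62.5 mm and 10.7 degrees, less where a joint would pass 70% of its speed; a pose out of reach is approached as far as the arm can. A call with a gripper value outside its range is refused whole. OPENING is the opening, from -1 (shut) to 1 (fully open), set as the call begins (- or left out, the last holds). The fingers move at their own pace and stop on an object; FORCE is the grip in N (left out, the last holds). Time passes only in rows, so rows that repeat a pose let the fingers close. It gives the time, the measured TCP pose, the force, the opening and the grip force at its end, in the units of the state.
- r.sense(): the state, without advancing time (a new reading comes with each control period).
- r.snapshot(name): name is "scene" or "top" or "wrist"; returns a dict with "pixels" (400x640x3 uint8, red, green, blue), "range_z" (400x640 float32, mm along the optical axis (not along the pixel's ray), 0 where there is no reading), "K" (3x3 intrinsics, pixels), "k1" (the pictures are not rectified: a ray, as slopes to the right and down, at radius r is drawn at 1 + k1 r^2 times it, then the intrinsics apply), "rvec" (rotation vector, rad) and "tvec" (3), from world to camera coordinates, as OpenCV has them. Camera axes: x right, y down, z forward; pixel columns grow to the right and rows downward; lengths in mm; the calibration is good to about 2 mm. A picture is of the moment at which its call begins.
- r.hand_in(): hands the job in; it is judged then, once.
Trained networks look in a picture, given as the dict that the camera call returned (one of the last four; its "shot" number tells which), for a name from the list of things; names that differ only in an ending like _2 or _b are one class to them, and where a whole thing is asked for, a point or a joint stands for the part that bears it (a point fixed in the world has none). Each returns a list of dicts, best first, with "score" (0 to 1); they miss things now and then, are a little off and sometimes report something else, mostly with a low value. They report only what shows in the picture. A call takes as long as a camera call. They do not tell look-alikes from the thing itself.
- r.look_for(picture, target): "bbox" ([left, top, right, bottom] in pixels, round what is visible of it).
- r.outline_of(picture, target): "region" (400x640 bool, what is visible of it) and "bbox" ([left, top, right, bottom] in pixels, round what is visible of it).
The state is a dict: "time": time; "joint_pos": joint angles; "qd": joint speeds; "joint_efforts": joint torques, N m; "tool_pos": TCP position; "tcp_rot": TCP orientation; "ft_force": force on the tool from outside, world axes, zero at the start; "wrist_torque": the same for the moment, N m; "finger_gap": finger opening in mm; "grip_force": force on a finger pad.
Only numpy, scipy, OpenCV 4.12 (cv2) and the standard library are available. Lean on these libraries where they do the work, as an engineer would, in place of code of your own. Each camera call takes 0.05 s, during which the arm holds its last target. There are 200 camera calls.

## Task

The cover of the control unit is sitting proud: press it down at both ends, never on the blue display glass, until it is fully home and flush all round. Then take the hand scanner from its black cradle and hold it still for a good second and a half about 70 mm above the barcode label on the unit's steel flange, pointing straight down at its middle, and stand the scanner back upright in its cradle, let go. Do not disturb the other things on the bench.

Things in the scene. Friction and masses are not known exactly. Their poses are not given: they have to be found in the camera images.
- enclosure: Grey plastic housing of the control unit, fixed to the bench: 100 (x) by 180 (y) by 45 mm high, open top under the cover, walls 4 mm, small green terminals on its long sides. A steel flange, 80 by 50 by 6 mm, extends from its +y end, 90 to 140 mm from the origin, and carries the label. Origin: centre of the underside, on the bench; z up. Yaw within 0.4 rad.
- label (a point): Centre of the white barcode label (46 by 30 mm) that lies face up on the flange, 117 mm from the enclosure's origin along its +y, 7 mm above the bench; axes parallel to the enclosure's.
- lid: Loose black cover, 100 (x) by 180 (y) by 8 mm, 0.17 kg, a 12 mm orange skirt under it (seen while proud) inside the walls, 2 mm play. Origin: centre of the plate's underside; top face 8 mm above. Fully home the plate rests on the housing's rim, a hard stop (top face 53 mm above the bench). At the start 5 to 9 mm proud, often askew. Bare ends to press: 47 to 90 mm from the centre along y.
- display: Blue display glass, 62 (x) by 90 (y) by 1 mm, bedded on the middle of the cover's top face; must not be pressed. Origin: centre of its underside, on the cover's top face.
- catch0 (a joint): Hidden friction catch under the cover, -33 mm x, -70 mm y from its centre: m pushed down, 0 to 0.004 at the start, 0.009 with the cover home. Yields at about 4.5 N (an end pressed midway: 9 to 10 N), stays where pushed, no spring back; pressing one end leaves the other end up.
- catch1 (a joint): Hidden friction catch under the cover, +33 mm x, -70 mm y from its centre: m pushed down, 0 to 0.004 at the start, 0.009 with the cover home. Yields at about 4.5 N (an end pressed midway: 9 to 10 N), stays where pushed, no spring back; pressing one end leaves the other end up.
- catch2 (a joint): Hidden friction catch under the cover, -33 mm x, +70 mm y from its centre: m pushed down, 0 to 0.004 at the start, 0.009 with the cover home. Yields at about 4.5 N (an end pressed midway: 9 to 10 N), stays where pushed, no spring back; pressing one end leaves the other end up.
- catch3 (a joint): Hidden friction catch under the cover, +33 mm x, +70 mm y from its centre: m pushed down, 0 to 0.004 at the start, 0.009 with the cover home. Yields at about 4.5 N (an end pressed midway: 9 to 10 N), stays where pushed, no spring back; pressing one end leaves the other end up.
- corner0 (a point): point at a top corner of the lid, in the plane of its top face: 50 mm to the -x and 90 mm to the -y side of the cover's centre; 53 mm above the bench when fully home.
- corner1 (a point): point at a top corner of the lid, in the plane of its top face: 50 mm to the +x and 90 mm to the -y side of the cover's centre; 53 mm above the bench when fully home.
- corner2 (a point): point at a top corner of the lid, in the plane of its top face: 50 mm to the -x and 90 mm to the +y side of the cover's centre; 53 mm above the bench when fully home.
- corner3 (a point): point at a top corner of the lid, in the plane of its top face: 50 mm to the +x and 90 mm to the +y side of the cover's centre; 53 mm above the bench when fully home.
- scanner: Hand barcode scanner, 122 mm tall, 0.13 to 0.25 kg, standing nose down in its cradle: black head 46 (x) by 40 (y) mm, 0 to 38 mm above its origin; above it a yellow handle 30 (x) by 26 (y) mm, 38 to 122 mm, with a red trigger (look only). Grip the handle from above, about 90 mm above the origin. Origin: centre of its underside, the reading window; z up. It reads along its -z.
- window (a point): Reading window of the scanner: centre of its underside, same as the scanner's origin.
- cradle: Black tray that the scanner stands in, fixed to the bench: 76 (x) by 72 (y) mm outside, 16 mm high, walls 6 mm, inside 64 by 60 mm; the inner floor, where the scanner's origin stands, is 6 mm above the bench. Origin: centre of its underside. It changes places with the foam block and the driver board.
- foam: Bystander: white foam block with chips and chip sockets, 65 (x) by 100 (y) by 23 mm, loose. Origin: centre of its underside.
- driver: Bystander: blue motor driver board on a black heat sink, 60 by 60 by 39 mm, loose. Origin: centre of its underside.
- iron_stand: Bystander: dark green soldering iron stand with yellow sponge, base 90 (x) by 150 (y) mm, about 115 mm high, loose, 0.7 kg. Origin: centre of its underside.
Things that resemble listed ones, but are neither listed nor needed, are in the scene too. Of the things that look like the scanner, the smallest one is meant. Leave any yellow look-alike of the lid alone.

How it is judged:
By the outcome, as a careful person would: the job done as asked, in the order asked, and still so for the second after the job is handed in, with the robot touching nothing.
It also fails if it takes over 66 s, if anything falls off the work surface, if the arm or the gripper's body presses on something with over 40 N, if the wrist force passes 120 N, or if a joint passes its speed limit or range.

## Working session

There is one attempt and no reset: what is moved stays moved. The work goes in short steps, Python scripts to look and compute and a shell command to move; the robot and the scene stay as the last step left them, time stands still between calls to the robot, and variables do not carry over. Pictures are saved under pics/ and viewed, at most 10 in all, crops included, and the job is handed in when it is done.

```bash
ls; mkdir -p pics
cat > h.py <<'E'
import numpy as np, cv2
from bench import r
def snap(n,f=None):
    s=r.snapshot(n)
    if f: cv2.imwrite(f'pics/{f}.png',cv2.cvtColor(s['pixels'],cv2.COLOR_RGB2BGR))
    return s
def cloud(s):
    K=s['K'];h,w=s['range_z'].shape
    u,v=np.meshgrid(np.arange(w),np.arange(h))
    x=(u-K[0][2])/K[0][0];y=(v-K[1][2])/K[1][1]
    xd,yd=x.copy(),y.copy()
    for _ in range(10):
        f=1+s['k1']*(x*x+y*y);x,y=xd/f,yd/f
    z=s['range_z'];P=np.stack([x*z,y*z,z],-1)
    R=cv2.Rodrigues(np.array(s['rvec'],float))[0]
    W=(P-np.array(s['tvec'],float).ravel())@R
    W[z<=0]=np.nan
    return W
E
python3 - <<'E'
from h import *
for n in ['top','scene']:
    s=snap(n,n+'0');W=cloud(s)
    for t in ['enclosure','lid','display','scanner','cradle','foam','driver','iron_stand','label']:
        try:
            for o in r.outline_of(s,t)[:4]:
                m=o['region'];p=W[m];p=p[~np.isnan(p[:,0])]
                print(n,t,round(o['score'],2),np.round(o['bbox']),np.round(np.median(p,0)),np.round(np.percentile(p,2,axis=0)),np.round(np.percentile(p,98,axis=0)))
        except Exception as e: print(t,e)
E
```

```text
pics
top enclosure 0.73 [218. 176. 292. 219.] [568. 247.   7.] [504.  95.   1.] [610. 269.  27.]
top lid 0.95 [236. 235. 310. 310.] [364. 135.  20.] [286.  54.  13.] [437. 215.  26.]
top display 0.89 [251. 178. 293. 212.] [561. 133.  62.] [529.  91.  57.] [593. 176.  67.]
top display 0.55 [249. 256. 290. 296.] [364. 134.  21.] [322.  90.  16.] [407. 178.  26.]
top scanner 0.96 [434. 101. 473. 140.] [ 732. -305.   92.] [ 709. -341.   13.] [ 771. -290.  175.]
top scanner 0.83 [378.  93. 414. 131.] [ 757. -168.   99.] [ 732. -206.   17.] [ 787. -141.  175.]
top scanner 0.68 [394. 152. 420. 175.] [ 639. -197.   75.] [ 620. -217.   18.] [ 670. -178.  131.]
top cradle 0.77 [388. 145. 421. 182.] [ 630. -192.   10.] [ 599. -242.    1.] [ 686. -160.   20.]
top foam 0.84 [438. 179. 477. 212.] [ 560. -352.   19.] [ 527. -403.    4.] [ 594. -304.   26.]
top foam 0.26 [138. 246. 210. 296.] [367. 375.  35.] [309. 302.  13.] [417. 441. 120.]
top driver 0.76 [388. 232. 417. 262.] [ 429. -201.   26.] [ 399. -233.   21.] [ 459. -169.   40.]
top iron_stand 0.85 [138. 244. 207. 298.] [367. 375.  34.] [3
[... 935 characters left out ...]
  0.] [ 775. -289.  173.]
scene scanner 0.67 [232. 189. 257. 229.] [ 654. -195.   61.] [ 621. -242.    2.] [ 672. -178.  129.]
scene cradle 0.78 [227. 206. 264. 230.] [ 661. -185.   11.] [ 609. -244.    2.] [ 689. -158.   18.]
scene cradle 0.44 [442. 175. 504. 235.] [381. 382.  34.] [312. 308.   5.] [423. 451. 116.]
scene foam 0.63 [199. 169. 237. 199.] [ 566. -349.   17.] [ 523. -408.   -1.] [ 601. -301.   24.]
scene driver 0.51 [271. 160. 292. 176.] [ 437. -197.   26.] [ 398. -232.    3.] [ 461. -168.   39.]
scene iron_stand 0.89 [439. 176. 502. 236.] [381. 381.  34.] [311. 307.   4.] [424. 449. 116.]
scene label 0.57 [333. 227. 417. 270.] [606. 198.  11.] [536.  43.   0.] [620. 269.  47.]
```

Run:
```python
from h import *
im=cv2.imread('pics/top0.png');cv2.imwrite('pics/top0c.png',cv2.resize(im[80:320,120:500],None,fx=2.1,fy=2.1))
s=snap('top');W=cloud(s)
def rect(name,pts):
    q=cv2.minAreaRect(pts[:,:2].astype(np.float32));print(name,len(pts),np.round(q[0],1),np.round(q[1],1),round(q[2],1),np.round(np.percentile(pts[:,2],[5,50,95]),1))
A=W.reshape(-1,3);A=A[~np.isnan(A[:,0])]
def box(x0,x1,y0,y1,z0,z1):
    return A[(A[:,0]>x0)&(A[:,0]<x1)&(A[:,1]>y0)&(A[:,1]<y1)&(A[:,2]>z0)&(A[:,2]<z1)]
L=box(480,640,20,250,48,80);rect('lid',L)
c=np.c_[L[:,:2],np.ones(len(L))];print('plane',np.linalg.lstsq(c,L[:,2],rcond=None)[0])
rect('flange',box(480,640,225,300,3.5,12))
rect('scantop',box(600,690,-240,-150,115,140))
rect('scanmid',box(600,690,-240,-150,60,140))
rect('cradle',box(590,700,-260,-140,11,22))
print(r.sense())
```

```text
lid 2841 [560.8 131.2] [178.2 100.6] 84.6 [56.8 61.  65.1]
plane [1.11703952e-02 1.23477078e-02 5.30913823e+01]
flange 518 [560.9 262.9] [157.2  73.7] 0.2 [ 3.7  6.3 10.3]
scantop 146 [ 646.  -203.9] [26.  31.7] 60.4 [121.  127.  130.9]
scanmid 228 [ 643.8 -202.6] [26.1 36.8] 60.4 [ 66.9 124.9 130.4]
cradle 241 [ 643.7 -202.1] [72.3 76.6] 66.1 [11.9 16.  20.4]
{'time': 1.05, 'joint_pos': array([-7.61670495e+01,  7.47028782e+00,  8.52669077e+01,  1.08452881e-03,
        8.72629522e+01, -4.89187417e+00]), 'qd': array([-0.04140538,  0.01596392,  0.07740281,  0.00108593,  0.02275708,
        0.00078379]), 'joint_efforts': array([ 3.85750163e-04, -5.69322753e+01, -5.00876427e+01, -1.59124211e-04,
        9.71113004e-04,  1.08430334e-05]), 'tool_pos': array([ 192.65409395, -568.23184367,  231.30994935]), 'tcp_rot': array([-1.79999945e+02, -1.09193652e-03,  1.87247729e+01]), 'ft_force': array([ 0.07980973, -0.04595547,  0.47635327]), 'wrist_torque': array([-0.05666445,  0.04620612, -0.00136096]), 'grip_force': 0.0, 'finger_gap': 85.36997933548845}
```

View pics/top0c.png

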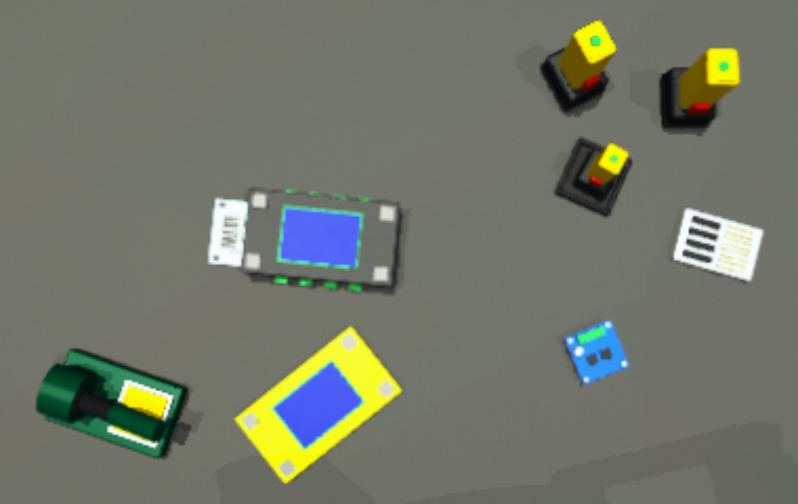

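The top view shows the unit with its flange at left (crop px 228,230), the yellow look-alike lid below it at (318,405), and the small scanner in its cradle at (597,175). The two bigger scanners stand behind it at (585,65) and (700,85).

```bash
cat >> h.py <<'E'
def go(x,y,z,yaw):
    from scipy.spatial.transform import Rotation as R
    s=r.sense();A=R.from_euler('xyz',s['tcp_rot'],degrees=True);B=R.from_euler('xyz',[180,0,yaw],degrees=True)
    d=A.inv().apply(np.array([x,y,z])-s['tool_pos'])/1000
    print('t',round(s['time'],2),'shift',np.round(d,4),'rot',np.round((A.inv()*B).as_rotvec(),4),'F',np.round(s['ft_force'],1))
E
python3 -m jog '[0.573,-0.544,-0.04,0,0,-1.15, 0.573,-0.544,-0.04,0,0,-1.15, 0.573,-0.544,-0.04,0,0,-1.15, 0.573,-0.544,-0.04,0,0,-1.15, 0.573,-0.544,-0.04,0,0,-1.15, 0.573,-0.544,-0.04,0,0,-1.15, 0.573,-0.544,-0.04,0,0,-1.15, 0.573,-0.544,-0.04,0,0,-1.15]' -1
python3 -c "
from h import *
go(560,131,270,84.6)"
```

```text
time: 2.05
tool_pos: [425.9, -124.5, 257.1]
tcp_rot: [179.9, 0.0, 84.6]
ft_force: [1.3, -1.2, 0.6]
finger_gap: 0.0
grip_force: 0.0
t 2.05 shift [ 0.2669  0.1096 -0.0129] rot [0.0013 0.0005 0.0005] F [ 1.3 -1.2  0.6]
```

```bash
python3 -m jog '[0.267,0.110,-0.013,0,0,0, 0.267,0.110,-0.013,0,0,0, 0.267,0.110,-0.013,0,0,0, 0.267,0.110,-0.013,0,0,0, 0.267,0.110,-0.013,0,0,0, 0.267,0.110,-0.013,0,0,0, 0.267,0.110,-0.013,0,0,0]'
python3 - <<'E'
from h import *
s=snap('wrist','w1');W=cloud(s)
A=W.reshape(-1,3);A=A[~np.isnan(A[:,0])];print(len(A))
def box(x0,x1,y0,y1,z0,z1):
    return A[(A[:,0]>x0)&(A[:,0]<x1)&(A[:,1]>y0)&(A[:,1]<y1)&(A[:,2]>z0)&(A[:,2]<z1)]
L=box(480,640,20,250,50,80)
q=cv2.minAreaRect(L[:,:2].astype(np.float32));print(q)
c=np.c_[L[:,0]-560,L[:,1]-131,np.ones(len(L))];print('plane',np.linalg.lstsq(c,L[:,2],rcond=None)[0])
w=(s['pixels'].min(-1)>170).reshape(-1)
for t in ['display','label','lid']:
    for o in r.outline_of(s,t)[:2]:
        p=W[o['region']];p=p[~np.isnan(p[:,0])];q=cv2.minAreaRect(p[:,:2].astype(np.float32))
        print(t,o['score'],o['bbox'],np.round(q[0],1),np.round(q[1],1),q[2],np.median(p,0))
F=box(500,640,215,300,4,10);print(cv2.minAreaRect(F[:,:2].astype(np.float32)))
E
```

```text
time: 2.92
tool_pos: [559.6, 128.9, 269.4]
tcp_rot: [-180.0, 0.0, 84.6]
ft_force: [0.1, -1.1, -0.4]
finger_gap: -0.1
grip_force: 0.0
253474
((561.1553955078125, 132.3104705810547), (179.10406494140625, 100.34313201904297), 84.46267700195312)
plane [1.10080601e-02 1.06437567e-02 6.01474951e+01]
display 0.79 [133.9, 136.9, 215.7, 212.0] [362.3 135.8] [68.1 95.6] 38.93211364746094 [362.8224482  137.3189279   20.18698132]
display 0.57 [290.0, 131.8, 347.6, 210.2] [561.2 132.8] [93.4 66.1] 84.5865478515625 [561.36306099 135.61332538  60.79950397]
label 0.68 [278.8, 56.5, 351.1, 201.3] [559.  178.4] [196.2  80.9] 78.99351501464844 [572.84966832 249.26543341   5.49765024]
lid 0.93 [275.6, 94.1, 358.9, 235.0] [560.3 119.7] [204.5 118.1] 84.0950698852539 [562.64966041 143.27585272  60.34777459]
lid 0.91 [105.1, 103.6, 249.1, 242.2] [354.7 135.7] [114.7 188. ] 38.78114318847656 [363.15417119 140.69782844  19.5546662 ]
((572.9594116210938, 248.98690795898438), (45.3184928894043, 78.9864730834961), 84.5761489868164)
```

View pics/w1.png

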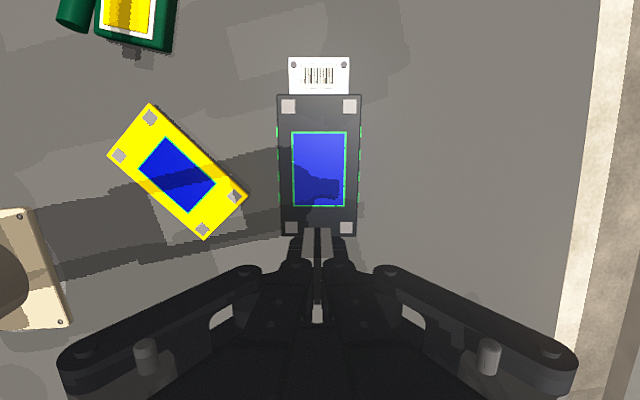

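The wrist view shows the black cover at (318,165), its glass at (318,170), the label at (318,76), and shut fingertips at (320,240). It agrees with the top view: cover centre is (561,132), yaw −5.5°, about 8 mm proud.

```bash
python3 -c "
from h import *
go(567.9,202,75,84.5)"
```

```text
t 3.12 shift [0.0744 0.0011 0.1948] rot [0.0003 0.     0.0006] F [ 0.5 -0.6 -0.1]
```

```bash
python3 -m jog '[0.060,0.001,0.03,0,0,0, 0.0745,0.001,0.08,0,0,0, 0.0745,0.001,0.14,0,0,0, 0.0745,0.001,0.185,0,0,0, 0.0745,0.001,0.195,0,0,0, 0.0745,0.001,0.195,0,0,0]'
python3 -m jog '[0,0,0.008,0,0,0, 0,0,0.012,0,0,0, 0,0,0.014,0,0,0, 0,0,0.016,0,0,0, 0,0,0.018,0,0,0, 0,0,0.019,0,0,0, 0,0,0.020,0,0,0, 0,0,0.020,0,0,0]'
```

```text
time: 3.88
tool_pos: [568.2, 202.8, 75.4]
tcp_rot: [180.0, -0.0, 84.6]
ft_force: [0.4, 0.1, 1.5]
finger_gap: 0.2
grip_force: 0.0
time: 4.88
tool_pos: [568.5, 203.6, 56.0]
tcp_rot: [179.9, -0.0, 84.6]
ft_force: [-2.7, 1.3, 8.5]
finger_gap: 0.1
grip_force: 3.6
```

```bash
python3 -m jog '[0,0,0.001,0,0,0, 0,0,0.002,0,0,0, 0,0,0.003,0,0,0, 0,0,0.0035,0,0,0, 0,0,0.004,0,0,0, 0,0,0.004,0,0,0]'
```

```text
time: 5.62
tool_pos: [568.7, 203.7, 53.8]
tcp_rot: [179.9, -0.1, 84.6]
ft_force: [-9.2, -2.0, 22.3]
finger_gap: 0.1
grip_force: 10.4
```

Height 53.8 with the force rising past the catch yield means this end is on the stop (the other end is still up). Next is the −y end.

```bash
python3 -m jog '[0,0,-0.015,0,0,0, 0,0,-0.033,0,0,0, -0.05,0,-0.033,0,0,0, -0.11,0,-0.033,0,0,0, -0.141,0,-0.03,0,0,0, -0.141,0,-0.022,0,0,0, -0.141,0,-0.018,0,0,0, -0.141,0,-0.018,0,0,0]'
python3 -c "
from h import *
go(554.5,62.6,55,84.5)"
```

```text
time: 6.62
tool_pos: [554.3, 63.9, 68.2]
tcp_rot: [-180.0, -0.0, 84.7]
ft_force: [0.1, 0.6, -1.0]
finger_gap: -0.1
grip_force: 0.0
t 6.62 shift [-0.0012  0.0003  0.0132] rot [-0.0008 -0.0002  0.0032] F [ 0.1  0.6 -1. ]
```

```bash
python3 -m jog '[0,0,0.005,0,0,0, 0,0,0.007,0,0,0, 0,0,0.009,0,0,0, 0,0,0.011,0,0,0, 0,0,0.013,0,0,0, 0,0,0.015,0,0,0, 0,0,0.0165,0,0,0, 0,0,0.018,0,0,0]'
python3 -m jog '[0,0,0,0,0,0, 0,0,0,0,0,0]'
```

```text
time: 7.62
tool_pos: [554.8, 62.8, 53.0]
tcp_rot: [-180.0, 0.0, 84.6]
ft_force: [-16.5, -0.5, 31.3]
finger_gap: 0.1
grip_force: 15.9
time: 7.88
tool_pos: [554.7, 62.8, 53.1]
tcp_rot: [180.0, 0.0, 84.6]
ft_force: [-12.6, -0.4, 22.8]
finger_gap: -0.0
grip_force: 11.4
```

```bash
python3 -m jog '[0,0,-0.015,0,0,0, 0,0,-0.025,0,0,0, 0.05,0,-0.025,0,0,0, 0.11,0,-0.022,0,0,0, 0.141,0,-0.012,0,0,0, 0.141,0,-0.004,0,0,0, 0.141,0,-0.001,0,0,0, 0.141,0,0,0,0,0]'
python3 -m jog '[0,0,0,0,0,0, 0,0,0.001,0,0,0, 0,0,0.001,0,0,0]'
python3 -m jog '[0,0,-0.02,0,0,0, 0,0,-0.08,0,0,0, -0.07,0,-0.14,0,0,0, -0.14,0,-0.2,0,0,0, -0.14,0,-0.2,0,0,0, -0.14,0,-0.2,0,0,0]'
python3 - <<'E'
from h import *
s=snap('wrist');W=cloud(s)
A=W.reshape(-1,3);A=A[~np.isnan(A[:,0])]
y=np.array([.0956,.9954]);x=np.array([.9954,-.0956]);c=np.array([561.2,132.3])
u=(A[:,:2]-c)@x;v=(A[:,:2]-c)@y
m=(abs(u)<52)&(abs(v)<95)&(A[:,2]>35)&(A[:,2]<80)
L=A[m];print(np.linalg.lstsq(np.c_[u[m],v[m],np.ones(m.sum())],L[:,2],rcond=None)[0],cv2.minAreaRect(L[:,:2].astype(np.float32)))
for a in(-40,40):
  for b in (-70,70):
    k=m&(abs(u-a)<7)&(abs(v-b)<12);print(a,b,k.sum(),np.median(A[k,2]) if k.any() else 0)
s=snap('top');W=cloud(s);A=W.reshape(-1,3);A=A[~np.isnan(A[:,0])]
u=(A[:,:2]-c)@x;v=(A[:,:2]-c)@y
for a in(-40,40):
  for b in (-70,70):
    k=(abs(u-a)<7)&(abs(v-b)<12)&(A[:,2]<80);print('top',a,b,k.sum(),np.median(A[k,2]) if k.any() else 0)
go(644,-202.5,240,60.4-90)
E
```

```text
time: 8.88
tool_pos: [568.3, 204.3, 53.0]
tcp_rot: [180.0, -0.2, 84.6]
ft_force: [-10.2, 7.1, 20.0]
finger_gap: -0.1
grip_force: 10.3
time: 9.25
tool_pos: [568.7, 204.0, 53.0]
tcp_rot: [179.9, -0.2, 84.6]
ft_force: [-10.5, 5.8, 20.8]
finger_gap: -0.1
grip_force: 10.5
time: 10.0
tool_pos: [556.6, 59.8, 255.0]
tcp_rot: [179.5, 0.0, 84.3]
ft_force: [0.8, 0.4, 0.3]
finger_gap: -0.1
grip_force: 0.0
[-3.19099673e-04 -7.77018066e-04  5.25816295e+01] ((562.0067138671875, 131.99977111816406), (179.3725128173828, 100.21084594726562), 84.05999755859375)
-40 -70 230 52.3118326720858
-40 70 301 52.532244528932914
40 -70 228 52.51201399950486
40 70 296 52.505340952788984
top -40 -70 22 54.00026053978067
top -40 70 0 0
top 40 -70 0 0
top 40 70 0 0
t 10.1 shift [-0.2553  0.1143  0.0105] rot [ 7.000e-04 -1.500e-03  1.991e+00] F [-0.2  0.6 -0.8]
```

```bash
python3 -c "
from h import *
s=snap('wrist');R=cv2.Rodrigues(np.array(s['rvec'],float))[0];print(-R.T@np.array(s['tvec']).ravel(),R[2],r.sense()['tool_pos'])
go(610,-240,310,62)"
```

```text
[561.16982184 128.49954562 392.18679119] [-0.02416956 -0.25887778 -0.96560765] [554.24482938  63.42235393 249.02228702]
t 10.15 shift [-0.2968  0.0843 -0.0611] rot [-8.000e-04  1.000e-04  3.936e-01] F [-0.1  1.   0.4]
```

```bash
python3 -m jog '[-0.297,0.084,-0.061,0,0,0.394, -0.297,0.084,-0.061,0,0,0.394, -0.297,0.084,-0.061,0,0,0.394, -0.297,0.084,-0.061,0,0,0.394, -0.297,0.084,-0.061,0,0,0.394, -0.297,0.084,-0.061,0,0,0.394, -0.297,0.084,-0.061,0,0,0.394]' 0.2
python3 - <<'E'
from h import *
for n,z in (('wrist',1),('scene',0)):
    s=snap(n,'w2' if z else None);W=cloud(s);A=W.reshape(-1,3);A=A[~np.isnan(A[:,0])]
    for nm,z0,z1,h in(('top',123,134,35),('handle',60,134,35),('head',36,48,45),('rim',12,20,60)):
        m=(np.hypot(A[:,0]-644,A[:,1]+202)<h)&(A[:,2]>z0)&(A[:,2]<z1);L=A[m]
        if len(L)>5: q=cv2.minAreaRect(L[:,:2].astype(np.float32));print(n,nm,len(L),np.round(q[0],1),np.round(q[1],1),round(q[2],1),np.median(L[:,2]))
E
```

```text
time: 11.02
tool_pos: [610.2, -238.8, 308.4]
tcp_rot: [-179.8, -0.0, 62.1]
ft_force: [-0.1, -0.7, 0.2]
finger_gap: 51.3
grip_force: 0.0
wrist top 609 [ 646.  -203.6] [25.4 29.3] 62.0 126.83177494165514
wrist handle 677 [ 643.9 -202. ] [26.2 34.7] 61.2 126.64666424614745
wrist head 284 [ 646.2 -203. ] [40.  45.8] 61.7 42.49200232984499
wrist rim 740 [ 644.4 -201.7] [71.8 76.2] 66.0 14.863205453883129
scene top 93 [ 646.4 -203. ] [25.1 29.5] 58.7 127.46760890967455
scene handle 285 [ 644.6 -201.1] [26.1 36.1] 58.1 107.72263914610808
scene head 110 [ 646.2 -203.3] [40.5 45.8] 60.3 42.96299736957171
scene rim 190 [ 644.6 -201.6] [74.  75.9] 65.7 15.730025332244331
```

View pics/w2.png

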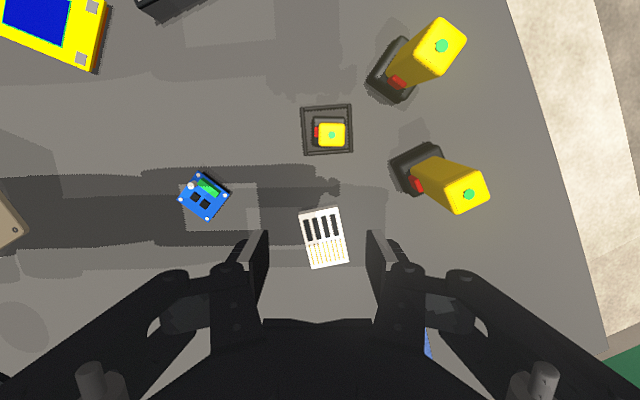

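Wrist view: the small scanner stands in its cradle at (328,132), clear of the bigger ones at (420,60) and (440,180). Its centre is (646.2,−203.4), closing yaw 61.5°, and the head and rim sizes match the list.

```bash
python3 -c "
from h import *
go(646.2,-203.4,76,61.5)"
```

```text
t 11.12 shift [0.0471 0.0161 0.2333] rot [-0.0022 -0.0003  0.0114] F [-0.3  0.6 -0.4]
```

```bash
python3 -m jog '[0.047,0.0155,0.03,0,0,0.01, 0.047,0.0155,0.09,0,0,0.01, 0.047,0.0155,0.14,0,0,0.01, 0.047,0.0155,0.17,0,0,0.01, 0.047,0.0155,0.2,0,0,0.01, 0.047,0.0155,0.225,0,0,0.01, 0.047,0.0155,0.233,0,0,0.01, 0.047,0.0155,0.233,0,0,0.01]'
python3 -m jog '[0,0,0,0,0,0, 0,0,0,0,0,0, 0,0,0,0,0,0, 0,0,0,0,0,0, 0,0,0,0,0,0]' -1 40
```

```text
time: 12.12
tool_pos: [646.0, -204.3, 77.4]
tcp_rot: [-179.9, 0.0, 61.5]
ft_force: [0.6, -0.5, 0.5]
finger_gap: 51.2
grip_force: 0.0
time: 12.75
tool_pos: [647.2, -205.7, 79.4]
tcp_rot: [179.9, -0.0, 61.5]
ft_force: [-0.5, 2.1, 5.8]
finger_gap: 29.6
grip_force: 43.7
```

```bash
python3 -m jog '[0,0,-0.005,0,0,0, 0,0,-0.02,0,0,0, 0,0,-0.05,0,0,0, 0,0,-0.09,0,0,0, 0,0,-0.12,0,0,0, 0,0,-0.12,0,0,0, 0,0,-0.12,0,0,0]'
python3 - <<'E'
from h import *
print(r.sense()['tool_pos'],r.sense()['ft_force'],r.sense()['finger_gap'],r.sense()['wrist_torque'])
s=snap('scene','s3');W=cloud(s)
for o in r.outline_of(s,'scanner')[:4]:
    p=W[o['region']];p=p[~np.isnan(p[:,0])];print(o['score'],o['bbox'],np.round(np.median(p,0)),np.round(np.percentile(p,[1,99],axis=0)))
b=cv2.imread('pics/s3.png');cv2.imwrite('pics/s3c.png',cv2.resize(b[100:260,140:340],None,fx=3,fy=3))
go(572.4,248.8,150,61.5)
E
```

```text
time: 13.62
tool_pos: [645.5, -205.3, 196.3]
tcp_rot: [-179.9, 0.0, 61.5]
ft_force: [-0.8, 0.7, -2.9]
finger_gap: 29.6
grip_force: 43.1
[ 645.54465444 -205.34522607  196.26380278] [-0.81974449  0.65263547 -2.89216216] 29.554967511983893 [-0.0252713   0.0237939   0.00480609]
0.95 [207.6, 216.9, 242.1, 267.6] [ 782. -164.   88.] [[ 728. -196.    1.]
 [ 808. -139.  174.]]
0.9 [166.4, 191.3, 209.6, 245.7] [ 755. -301.   88.] [[ 716. -342.    2.]
 [ 775. -289.  174.]]
0.7 [225.8, 159.0, 249.8, 202.7] [ 654. -194.  175.] [[ 528. -270.    2.]
 [ 673. -177.  245.]]
t 13.72 shift [ 0.3641 -0.2804  0.0459] rot [-0.0038  0.0004 -0.0006] F [-0.7  0.4 -1.5]
```

View pics/s3c.png

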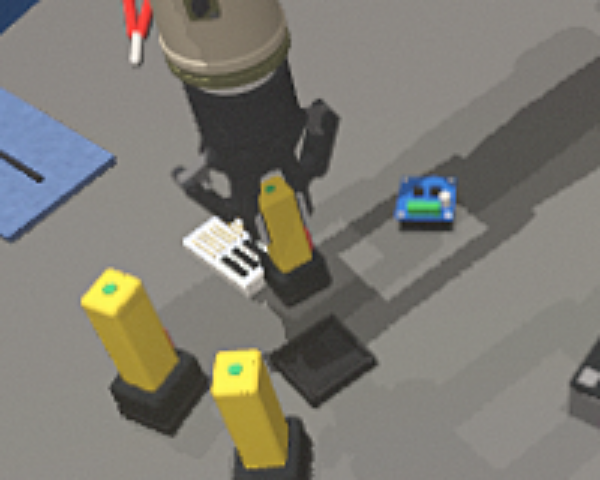

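The scene crop shows the scanner hanging upright in the fingers at (293,240) with the cradle empty below at (325,358).

```bash
python3 -m jog '[0.04,-0.03,0,0,0,0, 0.08,-0.061,0,0,0,0, 0.125,-0.096,0,0,0,0, 0.17,-0.131,0,0,0,0, 0.215,-0.166,0,0,0,0, 0.26,-0.2,0,0,0,0, 0.305,-0.235,0,0,0,0, 0.335,-0.258,0,0,0,0]'
python3 -m jog '[0.018,-0.014,0,0,0,0, 0.026,-0.02,0.01,0,0,0, 0.029,-0.022,0.022,0,0,0, 0.029,-0.022,0.034,0,0,0, 0.029,-0.022,0.042,0,0,0, 0.029,-0.022,0.046,0,0,0, 0.029,-0.022,0.046,0,0,0]'
python3 - <<'E'
from h import *
P=[]
for n in('scene','top','wrist'):
    s=snap(n,'l_'+n);P.append(r.sense()['tool_pos']);W=cloud(s);A=W.reshape(-1,3);A=A[~np.isnan(A[:,0])];px=s['pixels'].reshape(-1,3)[~np.isnan(W.reshape(-1,3)[:,0])].astype(int)
    c=np.array(P[-1]);near=np.hypot(A[:,0]-c[0],A[:,1]-c[1])<40
    m=near&(A[:,2]>70)&(A[:,2]<116)
    L=A[m]
    if len(L)>20: q=cv2.minAreaRect(L[:,:2].astype(np.float32));print(n,'head',len(L),np.round(q[0],1),np.round(q[1],1),round(q[2],1),np.round(np.percentile(L[:,2],[2,50,98]),1))
    yel=near&(px[:,0]>120)&(px[:,1]>90)&(px[:,2]<60)&(A[:,2]>110);L=A[yel]
    if len(L)>10:
        print(n,'yellow',len(L),np.round(np.percentile(L,[1,50,99],axis=0),1))
        T=L[L[:,2]>np.percentile(L[:,2],98)-4];q=cv2.minAreaRect(T[:,:2].astype(np.float32));print(' toprect',q)
    fl=(A[:,2]>3.5)&(A[:,2]<10)&(abs(A[:,0]-572)<60)&(abs(A[:,1]-249)<40)&(px.min(-1)>120);L=A[fl]
    if len(L)>30: print(n,'flange',cv2.minAreaRect(L[:,:2].astype(np.float32)))
print(np.round(P,1)); go(572.4,248.8,150.4,61.5)
E
```

```text
time: 14.72
tool_pos: [577.7, 214.4, 195.6]
tcp_rot: [-179.9, 0.1, 61.6]
ft_force: [1.8, -0.2, -1.9]
finger_gap: 29.4
grip_force: 42.8
time: 15.6
tool_pos: [574.1, 247.6, 151.4]
tcp_rot: [-180.0, 0.0, 61.4]
ft_force: [-0.2, -0.2, -2.6]
finger_gap: 29.4
grip_force: 42.8
scene head 220 [575.9 247.2] [41.6 48.7] 60.2 [ 83.6 105.  115.8]
scene yellow 187 [[569.9 210.4 117.1]
 [585.  254.6 154.5]
 [595.7 264.  310. ]]
 toprect ((582.8043212890625, 210.65573120117188), (8.606874465942383, 0.3071070611476898), 10.886284828186035)
scene flange ((584.0319213867188, 250.7691650390625), (61.44164276123047, 102.80662536621094), 81.7676010131836)
top head 49 [577.7 224.4] [26.9 12.5] 5.3 [ 88.7 107.7 115.8]
top flange ((585.1039428710938, 233.18350219726562), (66.76387023925781, 28.554237365722656), 17.991933822631836)
wrist head 1596 [577.8 257.3] [27.  47.5] 59.5 [ 86.4 113.5 115.9]
wrist yellow 7419 [[560.6 236.7 121.8]
 [578.7 257.  197.6]
 [592.1 266.4 201.1]]
 toprect ((566.037841796875, 254.46820068359375), (26.38863182067871, 49.66124725341797), 61.21451950073242)
wrist flange ((572.2547607421875, 247.02110290527344), (50.246726989746094, 79.8350601196289), 84.47174072265625)
[[574.3 247.8 151.9]
 [574.4 247.9 152.1]
 [574.4 248.1 152.3]]
t 15.75 shift [-0.0003 -0.0021  0.0019] rot [ 0.0007 -0.0008 -0.0007] F [ 0.4  0.2 -2.4]
```

```bash
python3 -m jog '[0,-0.0015,0.001,0,0,0, 0,-0.0027,0.0018,0,0,0, 0,-0.0027,0.0018,0,0,0]'
python3 - <<'E'
from h import *
s=snap('wrist','l2');W=cloud(s);c=r.sense()['tool_pos'];print(c)
px=s['pixels'].astype(int);m=(np.hypot(W[...,0]-c[0],W[...,1]-c[1])<40)&(px[...,0]>120)&(px[...,1]>90)&(px[...,2]<60)&(W[...,2]>192)
n,l,st,ce=cv2.connectedComponentsWithStats(m.astype(np.uint8))
i=1+np.argmax(st[1:,4]);L=W[cv2.erode((l==i).astype(np.uint8),np.ones((5,5)))>0];print(len(L),np.median(L,0),np.linalg.lstsq(np.c_[L[:,:2]-c[:2],np.ones(len(L))],L[:,2],rcond=None)[0],cv2.minAreaRect(W[l==i][:,:2].astype(np.float32)))
s=snap('scene');W=cloud(s)
for z0,z1 in((78,95),(95,112)):
    m=(np.hypot(W[...,0]-c[0],W[...,1]-c[1])<40)&(W[...,2]>z0)&(W[...,2]<z1);L=W[m];print(z0,cv2.minAreaRect(L[:,:2].astype(np.float32)),L[:,2].min())
b=cv2.cvtColor(s['pixels'],cv2.COLOR_RGB2BGR);cv2.imwrite('pics/s4.png',cv2.resize(b[120:300,300:460],None,fx=3.3,fy=3.3))
E
```

```text
time: 16.12
tool_pos: [571.5, 249.5, 149.7]
tcp_rot: [-180.0, 0.0, 61.5]
ft_force: [-0.7, 0.3, -2.4]
finger_gap: 29.6
grip_force: 42.8
[571.54516404 249.39851633 149.75370162]
3051 [573.83744356 255.20431741 197.31279032] [-3.49858224e-02 -5.18238632e-02  1.97440995e+02] ((572.3900756835938, 251.33013916015625), (26.60096549987793, 29.559917449951172), 61.16277313232422)
78 ((585.7759399414062, 253.58445739746094), (31.795324325561523, 60.64375305175781), 17.996713638305664) 78.87054589182523
95 ((574.391845703125, 248.103271484375), (40.7914924621582, 44.21161651611328), 62.31427001953125) 95.09220651608778
```

View pics/s4.png

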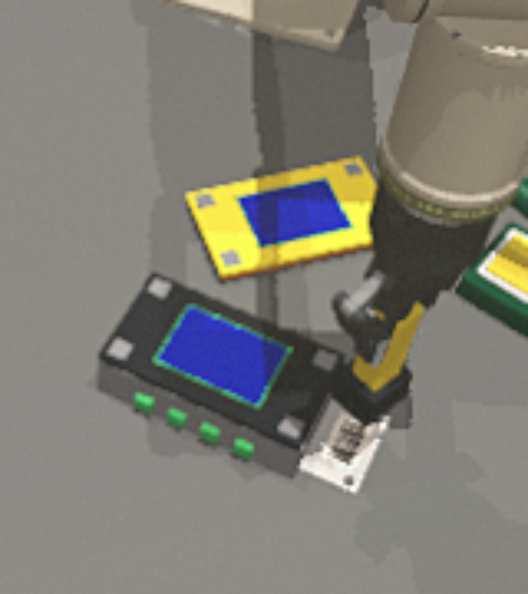

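The scene crop shows the scanner just above the flange end at (380,390), over the barcode at (350,440), and the cover flush. I'll check the tilt numerically.

Run:
```python
from h import *
from scipy.spatial.transform import Rotation as Ro
st=r.sense();c=st['tool_pos'];T=Ro.from_euler('xyz',[180,0,61.5],degrees=True)
def bins(n):
    s=snap(n);W=cloud(s);px=s['pixels'].astype(int)
    m=(np.hypot(W[...,0]-c[0],W[...,1]-c[1])<45)&(W[...,2]>78)&(W[...,2]<205)
    P=T.inv().apply(W[m]-[572.4,248.8,0]);P[:,2]*=-1;C=px[m];yl=(C[:,0]>90)&(C[:,1]>70)&(C[:,2]<60)
    for z0 in range(80,205,8):
        k=(P[:,2]>=z0)&(P[:,2]<z0+8)&yl if z0>116 else (P[:,2]>=z0)&(P[:,2]<z0+8)
        if k.sum()>8: print(n,z0,k.sum(),'x',np.round(np.percentile(P[k,0],[3,50,97]),1),'y',np.round(np.percentile(P[k,1],[3,50,97]),1))
bins('wrist');bins('scene')
```

```text
wrist 80 122 x [21.1 22.3 22.7] y [-24.1  -0.7  19.7]
wrist 88 245 x [19.  21.4 22.6] y [-24.7  -2.5  20.7]
wrist 96 151 x [20.7 21.4 21.6] y [-22.2  -3.1  17.6]
wrist 104 402 x [ 0.8 20.9 21.7] y [-24.5   0.3  20.8]
wrist 112 1086 x [ 0.7 15.1 20.4] y [-22.8  -0.4  19.2]
wrist 120 178 x [13.2 14.4 14.8] y [-14.7  -1.7  11.7]
wrist 128 202 x [13.2 14.4 14.8] y [-14.7  -1.4  11.7]
wrist 136 227 x [13.1 14.4 14.9] y [-14.8  -1.6  11.7]
wrist 144 269 x [13.2 14.4 14.8] y [-14.7  -1.6  11.7]
wrist 152 317 x [12.9 14.4 14.9] y [-14.6  -1.1  12. ]
wrist 160 375 x [13.  14.4 14.9] y [-14.6  -1.6  12.1]
wrist 168 431 x [13.1 14.4 14.9] y [-14.5  -1.1  12.1]
wrist 176 539 x [12.9 14.3 14.9] y [-14.5  -1.5  12. ]
wrist 184 671 x [ 5.  14.3 14.9] y [-16.   -1.5  12.5]
wrist 192 4233 x [-8.3  5.6 14.4] y [-14.5  -1.1  12.4]
scene 80 28 x [-19.1   7.2  21.3] y [-13.3  21.9  23.5]
scene 88 50 x [-15.3  13.2  21.6] y [-19.9  21.4  24. ]
scene 96 35 x [-16.2  16.2  20.5] y [-12.1  21.2  23.1]
scene 104 59 x [-16.2  13.4  20.5] y [-17.6  20.3  23.2]
scene 112 104 x [-17.1   9.8  19.5] y [-20.2  13.6  21.6]
scene 120 27 x [-8.5  7.  13.5] y [-5.4 13.1 14.7]
scene 128 21 x [-10.7   8.1  13.7] y [-9.1 13.4 15.2]
scene 136 19 x [-1.1 12.6 13.5] y [-11.2  10.3  15.6]
scene 144 11 x [11.8 13.  13.6] y [-10.7   3.3  13.6]
scene 152 12 x [ 4.1 13.  13.3] y [-8.4  3.1 21.6]
scene 160 11 x [11.9 12.9 13.5] y [-9.   5.4 13.4]
scene 168 15 x [11.9 13.  14. ] y [-10.1   2.2  12.8]
scene 176 12 x [10.9 12.9 13.3] y [-9.7  1.6 12.5]
scene 184 12 x [11.3 13.1 13.6] y [-10.5   1.7  13.1]
scene 192 28 x [-3.  11.1 13. ] y [-11.9  -0.8  14.8]
```

Both views show the handle faces vertical, with the scanner centred within about 1.5 mm and its window at z≈77. Now hold.

```bash
for i in 1 2 ; do python3 -m jog '[0,0,0,0,0,0, 0,0,0,0,0,0, 0,0,0,0,0,0, 0,0,0,0,0,0, 0,0,0,0,0,0, 0,0,0,0,0,0, 0,0,0,0,0,0, 0,0,0,0,0,0]'; done
python3 -m jog '[0,0,-0.01,0,0,0, 0,0,-0.03,0,0,0, 0,0,-0.05,0,0,0, -0.03,0.023,-0.05,0,0,0, -0.07,0.054,-0.05,0,0,0, -0.115,0.09,-0.05,0,0,0, -0.16,0.124,-0.05,0,0,0, -0.205,0.16,-0.05,0,0,0]'
python3 -c "
from h import *
go(646.0,-204.6,180,61.5)"
```

```text
time: 17.32
tool_pos: [571.6, 249.3, 149.8]
tcp_rot: [-180.0, 0.0, 61.5]
ft_force: [0.8, -0.2, -1.6]
finger_gap: 29.2
grip_force: 42.8
time: 18.32
tool_pos: [571.6, 249.3, 149.8]
tcp_rot: [-180.0, 0.0, 61.5]
ft_force: [-0.4, 0.2, -2.1]
finger_gap: 29.9
grip_force: 42.8
time: 19.32
tool_pos: [615.1, -9.0, 202.1]
tcp_rot: [179.9, -0.1, 61.5]
ft_force: [1.6, 0.7, -2.1]
finger_gap: 29.5
grip_force: 42.8
t 19.32 shift [-0.1572  0.1205  0.0223] rot [ 0.0025 -0.0012 -0.0003] F [ 1.6  0.7 -2.1]
```

```bash
python3 -m jog '[-0.045,0.034,0,0,0,0, -0.09,0.069,0,0,0,0, -0.125,0.096,0,0,0,-0.04, -0.147,0.113,0,0,0,-0.07, -0.155,0.119,0,0,0,-0.07, -0.155,0.119,0,0,0,-0.07]'
python3 -c "
from h import *
go(644.2,-202.3,81,66)"
```

```text
time: 20.08
tool_pos: [645.1, -200.2, 200.6]
tcp_rot: [180.0, -0.0, 65.4]
ft_force: [-1.2, 0.3, -2.8]
finger_gap: 29.6
grip_force: 42.7
t 20.07 shift [-0.0023 -0.      0.1196] rot [ 0.0008 -0.0003 -0.0104] F [-1.2  0.3 -2.8]
```

```bash
python3 -m jog '[-0.002,0,0.02,0,0,-0.01, -0.002,0,0.05,0,0,-0.01, -0.002,0,0.08,0,0,-0.01, -0.002,0,0.1,0,0,-0.01, -0.002,0,0.11,0,0,-0.01, -0.002,0,0.116,0,0,-0.01, -0.002,0,0.118,0,0,-0.01, -0.002,0,0.119,0,0,-0.01]'
python3 -m jog '[0,0,0.001,0,0,0, 0,0,0.002,0,0,0, 0,0,0.003,0,0,0, 0,0,0.003,0,0,0]'
```

```text
time: 21.08
tool_pos: [644.6, -202.3, 81.8]
tcp_rot: [179.9, -0.0, 66.0]
ft_force: [0.5, -0.1, -1.5]
finger_gap: 29.4
grip_force: 42.8
time: 21.58
tool_pos: [644.3, -202.3, 79.5]
tcp_rot: [179.9, 0.0, 66.0]
ft_force: [-3.8, 2.2, 7.3]
finger_gap: 29.4
grip_force: 44.1
```

Contact at the expected height (79.5), so I open to about 51 mm and back off straight up.

```bash
python3 -m jog '[0,0,-0.0005,0,0,0, 0,0,-0.001,0,0,0, 0,0,-0.001,0,0,0, 0,0,-0.001,0,0,0, 0,0,-0.001,0,0,0]' 0.2
python3 -m jog '[0,0,-0.01,0,0,0, 0,0,-0.03,0,0,0, 0,0,-0.07,0,0,0, 0,0,-0.12,0,0,0, -0.04,0,-0.16,0,0,0, -0.08,0,-0.2,0,0,0, -0.08,0,-0.2,0,0,0, -0.08,0,-0.2,0,0,0]'
python3 - <<'E'
from h import *
s=snap('wrist','w5');W=cloud(s);A=W.reshape(-1,3);A=A[~np.isnan(A[:,0])]
for nm,z0,z1,h in(('top',123,134,35),('head',36,48,45),('rim',12,20,60)):
    m=(np.hypot(A[:,0]-644,A[:,1]+202)<h)&(A[:,2]>z0)&(A[:,2]<z1);L=A[m]
    if len(L)>5: q=cv2.minAreaRect(L[:,:2].astype(np.float32));print(nm,len(L),np.round(q[0],1),np.round(q[1],1),round(q[2],1),np.median(L[:,2]))
s=snap('scene');W=cloud(s);A=W.reshape(-1,3);A=A[~np.isnan(A[:,0])]
u=A[:,:2]-[561.2,132.3]
for a in(-40,40):
  for b in(-75,75):
    q=np.array([.9954,-.0956])*a+np.array([.0956,.9954])*b
    k=(np.hypot(*(u-q).T)<7);print(a,b,np.round(np.median(A[k,2]),1))
E
```

```text
time: 22.2
tool_pos: [643.9, -202.0, 78.6]
tcp_rot: [-180.0, 0.0, 66.0]
ft_force: [0.1, 1.1, -0.3]
finger_gap: 51.0
grip_force: 0.0
time: 23.2
tool_pos: [611.6, -275.2, 279.9]
tcp_rot: [179.9, -0.0, 66.0]
ft_force: [0.1, -0.2, -0.9]
finger_gap: 51.3
grip_force: 0.0
top 774 [ 644.5 -200.8] [24.9 29. ] 66.0 126.84694868634868
head 344 [ 644.5 -200.9] [38.2 45.2] 66.1 42.32100608102982
rim 885 [ 644.8 -201.9] [69.8 75.4] 65.9 14.872748969847763
-40 -75 54.1
-40 75 53.0
40 -75 53.7
40 75 53.7
```

View pics/w5.png

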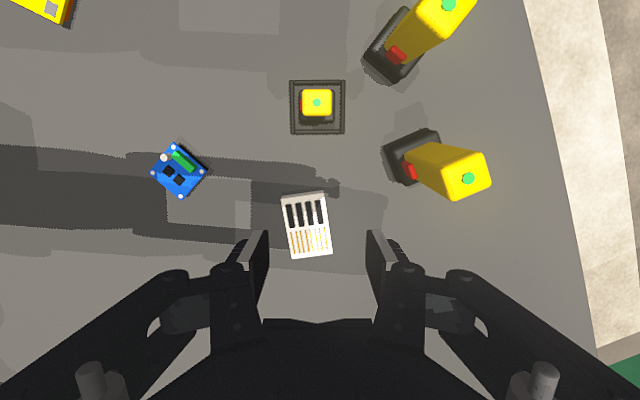

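The scanner stands upright and centred in its cradle at (317,105), bystanders are unmoved, the cover is flush, and the gripper is clear.

```bash
python3 -c "
from bench import r
print(r.hand_in())"
```

```text
the job is handed in; nothing more can be done
None
```

The cover is pressed home and measures flush at all four corners, the scanner was held about 70 mm above the label for 2 s and is back upright in its cradle, and the job was handed in at about 23 s; no verdict came back.

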